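# Unclamp a colour sample plate and present it label up

## Task

Throw the red toggle clamp's arm back over centre until it rests open, then take the sample plate out of the slotted nest by its clear part, keeping the gripper off the frosted end (the end with the small corner notch). Finish while still holding the plate in the gripper, still and at least 15 cm above the bench, tipped so that its label face looks upwards at about 45 degrees or is nearer to level; the other face must not be the upper one. Leave the clamp open and do not shift the paint bottle, the jar or the brush.

Things in the scene. Friction and masses are not known exactly. Their poses are not given: they have to be found in the camera images.
- plate: Bluish clear acrylic plate with 3 paint patches, 100 long x 8 thick x 45 high, 30 to 65 g, on its long edge in the nest's slot, 15 mm deep, at any yaw. Origin: middle of its lower long edge. x: along it to the frosted end, z: up to the notched long edge, y: straight out of the label face. White frosted end: x = +20 to +50 mm. Clear part to hold: x = -50 to +20 mm.
- nest: Fixed round aluminium nest, 124 mm across, with two dark rails forming a 10 mm wide, 104 mm long slot along its x that holds the plate's lower edge. Origin: centre of its underside, 12 mm above the bench; slot floor 15 mm and rail tops 30 mm above the origin.
- clamp (a joint): Angle of the red clamp arm (rad): 0 = lying level on the plate's top edge, grows as it swings up and back about clamp_hinge; stop at 2.3 = open. Only its own weight (220 g) and slight friction act: it falls shut below about 1.2 and falls open by itself above about 1.35.
- clamp_hinge (a point): Hinge of the clamp arm, on the fixed plywood fixture, 86 mm above the bench and 105 mm horizontally from the nest's centre. Its x points level from the nest's centre to the hinge, its y is the hinge axis, z is up. The steel bracket below is 38 mm wide (along y). Opening turns the arm about +y, tip up and over towards +x.
- clamp_bar (a point): Middle of the clamp arm's black cross bar (T handle): 14 mm diameter, 110 long, parallel to the hinge axis, free to grip either side of its 12 mm wide post. Shut, it lies 60 mm from the hinge towards the nest and 40 mm above it (126 above the bench); it swings with the arm, 72 mm from the hinge. The arm is 14 wide, its tip 113 mm from the hinge.
- blue_bottle: Bystander: blue paint bottle, 38 mm diameter, 105 high, upright on the bench; origin centre of its underside.
- jar: Bystander: white jar with black lid, 68 mm diameter, 70 high, upright on the bench; origin centre of its underside.
- brush: Bystander: flat paint brush, 200 long, 42 wide, 20 high, lying on the bench along its x (bristles to +x); origin in the middle of its underside.
- plate_notch (a point): Inner corner of the plate's 13 x 13 mm notch, cut in the upper corner of the frosted end; at x = +37, y = 0, z = +32 mm in the plate's frame (same axes). If the notch is at the top left of the face you look at, that is the label face.
- plate_label (a point): Middle of the label, 15 x 30 mm white paper with an orange upper part, on the frosted end of the plate's label (+y) face only; same axes as the plate, so y points out of the label.
There are look-alikes about, which are no part of the job. Of the things like the plate, leave any that is brown, purple or yellow; of the rest the smaller one is meant.

How it is judged:
On the way, in this order (a step that is already met when the one before it is completed fails the run):
1. the clamp arm is thrown back and open, the plate still in the nest (value of joint clamp above 1.9 rad and z of plate in the frame of nest below 0.022 m), for 0.2 s.
2. the plate is lifted clear of the nest, held by its clear part (z of plate in the frame of nest above 0.04 m and contact force between the fingers and plate above 0.8 N and x of the grasp point in the frame of plate below 0.012 m), for 0.2 s.
At the end, for the whole second after the job is handed in: Gripper holds the plate by its clear part (TCP at plate x < 12 mm); lower edge and notch over 0.15 m above the bench; label face within 56 degrees of straight up; plate slower than 40 mm/s; clamp beyond 1.9 rad; bottle, jar and brush within 30 mm of their starts (contact force between the fingers and plate above 0.8 N and x of the grasp point in the frame of plate below 0.012 m and value of joint clamp above 1.9 rad and height (world z) of each of plate, plate_notch above 0.15 m and angle between plate's own y axis and vertical below 0.98 rad and linear speed of plate below 0.04 m/s and contact force between plate and nest below 0.1 N and not (distance of blue_bottle from where it was at the start of the episode above 0.03 m) and not (distance of jar from where it was at the start of the episode above 0.03 m) and not (distance of brush from where it was at the start of the episode above 0.03 m)); the arm keeps its last pose, push and grip.
It fails at once if the fingers touch the frosted end (contact force between the fingers and plate above 0.5 N and x of the grasp point in the frame of plate above 0.014 m).
It fails at once if the blue bottle is shifted (distance of blue_bottle from where it was at the start of the episode above 0.03 m).
It fails at once if the jar is shifted (distance of jar from where it was at the start of the episode above 0.03 m).
It fails at once if the brush is shifted (distance of brush from where it was at the start of the episode above 0.03 m).
It also fails if it takes over 51 s, if anything falls off the work surface, if the arm or the gripper's body presses on something with over 40 N, if the wrist force passes 120 N, or if a joint passes its speed limit or range.

## Robot

A 6-joint arm with a two-finger parallel gripper is mounted at the origin on the work surface. World frame = base frame: x ahead of the robot, y to its left, z up, the work surface at z = 0. Lengths are in m, angles in rad, forces in N, time in s.
With the tool pointing down it reaches from about 0.3 to 0.825 m from the base axis. Payload 5.4 kg.
Tool frame: the origin (TCP) lies between the finger pads, 19 mm behind the fingertips; this is the grasp point; z points along the fingers, y is the line along which they close (so a half turn about z gives the same grasp; the last joint's range is limited). The gripper opens to 92 mm and grips with 3 to 60 N. Pads are 20 mm wide; open, the fingers measure 128 mm over their backs; the gripper's body (75 mm by 189 mm) begins 69 mm behind the grasp point.
Start: joints at [1.112, 0.158, 1.597, -0, 1.386, -0.21], TCP at [0.142, 0.557, 0.233] pointing down, gripper open.
Joint ranges: [-2.91, 2.91], [-0.94, 2.29], [0.18, 2.7], [-1.29, 4.43], [0.17, 2.64], [-3, 3]. Speed limits (rad/s): [2.57, 2.57, 3.14, 3.14, 3.14, 3.14].

## Interface

Orientations are given as a 3x3 rotation matrix whose columns are the frame's x, y, z axes.
In Python, from workcell import ctrl gives the robot as it stands. Calls block until the motion is done:
- ctrl.reach(position, orientation): joint-space move of the TCP to a pose.
- ctrl.line_to(position, attitude=None, velocity=0.15, stop_force=None): straight line of the TCP; attitude=None keeps the orientation; velocity is the mean speed in m/s. With stop_force (N) it stops when the force on the tool has changed by that much, and returns True; else False.
- ctrl.goto_joints(angles): joint-space move.
- ctrl.grip(opening): finger opening in m; the grip force is fixed at half the most; returns when the fingers have stopped.
- ctrl.wait(seconds).
- ctrl.ik(position, orientation): joint angles nearest the present ones, or None.
- ctrl.state(): the state.
- ctrl.capture(name): name is "scene" or "side" or "wrist"; returns the picture (420x560x3 uint8, red, green, blue); there is no depth.
- ctrl.camera_info(name): a dict with "intrinsics" (3x3 intrinsics, pixels), "rvec" (rotation vector, rad) and "tvec" (3), from world to camera coordinates, as OpenCV has them; the wrist camera has in their place "hand_eye" (4x4, takes a point from camera to tool coordinates, whose origin is the TCP and whose axes are the flange's). Camera axes: x right, y down, z forward; pixel columns grow to the right and rows downward; lengths in m; the calibration is good to about 2 mm. A picture is of the moment at which its call begins: read the wrist's pose just before it. camera_info takes no time and is no camera call.
A pose or a line that the arm cannot do raises ctrl.MotionError and nothing moves.
- ctrl.job_done(): hands the job in; it is judged then, once.
The state is a dict: "t": time; "joint_pos": joint angles; "qvel": joint speeds; "joint_torque": joint torques, N m; "eef_pos": TCP position; "tool_rot": TCP orientation; "wrist_force": force on the tool from outside, world axes, zero at the start; "wrist_torque": the same for the moment, N m; "grip_width": finger opening in m; "grip_force": force on a finger pad.
Only numpy, scipy, OpenCV 4.12 (cv2) and the standard library are available. Lean on these libraries where they do the work, as an engineer would, in place of code of your own. Each camera call takes 0.05 s, during which the arm holds its last target. There are 200 camera calls.

## Working session

There is one attempt and no reset: what is moved stays moved. The work goes in short steps, each a Python script; the robot and the scene stay as the last script left them, time stands still between calls to the robot, and variables do not carry over. Pictures are saved under pics/ and viewed, at most 10 in all, crops included, and the job is handed in when it is done.

```bash
mkdir -p pics; ls; python3 - <<'E'
from workcell import ctrl
import cv2,numpy as np
for n in ["scene","side"]:
    im=ctrl.capture(n); cv2.imwrite(f"pics/{n}0.png",cv2.cvtColor(im,cv2.COLOR_RGB2BGR)); i=ctrl.camera_info(n)
    R=cv2.Rodrigues(np.array(i["rvec"]))[0]; print(n,np.array(i["intrinsics"]).round(1).tolist(),(-R.T@np.array(i["tvec"]).ravel()).round(3),R[2].round(2))
print(np.array(ctrl.camera_info("wrist")["hand_eye"]).round(3), ctrl.state()["t"])
E
```

```text
pics
scene [[393.3, 0.0, 280.5], [0.0, 393.3, 204.2], [0.0, 0.0, 1.0]] [ 1.178 -0.268  0.948] [-0.59  0.22 -0.78]
side [[403.0, 0.0, 281.0], [0.0, 403.0, 206.3], [0.0, 0.0, 1.0]] [ 0.168 -0.752  0.543] [ 0.39  0.79 -0.47]
[[-0.001 -0.966 -0.259  0.074]
 [ 1.    -0.001 -0.     0.   ]
 [ 0.    -0.259  0.966 -0.151]
 [ 0.     0.     0.     1.   ]] 0.1
```

View pics/scene0.png

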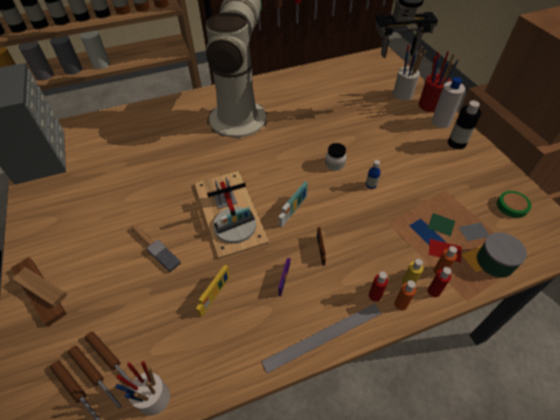

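View pics/side0.png

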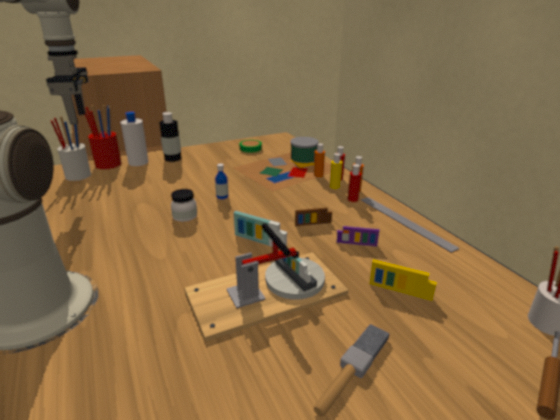

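Scene picture: the clamp's plywood fixture is at about (232,212), with the nest near (236,224). Candidate plates are yellow (213,290), purple (285,276), brown (321,246), a bluish one standing free (293,203), and a bluish one in the nest (235,220). The one in the nest fits: it is not an excluded colour, it is the smaller of the two bluish ones, and it sits under the clamp. I'll confirm this in an enlarged crop.

```bash
python3 - <<'E'
import cv2,numpy as np
a=cv2.imread("pics/scene0.png")[160:260,185:317]; b=cv2.imread("pics/side0.png")[205:335,180:350]
a=cv2.resize(a,(396,300),interpolation=cv2.INTER_CUBIC);a=cv2.resize(a,(792,600))[:, :]
b=cv2.resize(b,None,fx=4.6,fy=4.6,interpolation=cv2.INTER_CUBIC)
cv2.imwrite("pics/a.png",cv2.convertScaleAbs(a,alpha=1.5)[:600]);cv2.imwrite("pics/b.png",cv2.convertScaleAbs(b,alpha=1.5)[:600,:800]);print(a.shape,b.shape)
E
```

```text
(600, 792, 3) (598, 782, 3)
```

View pics/a.png

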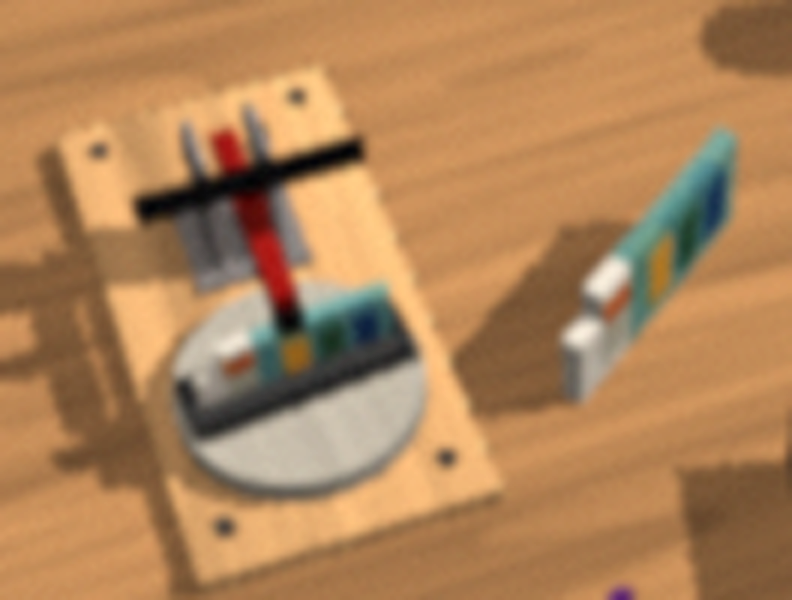

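View pics/b.png

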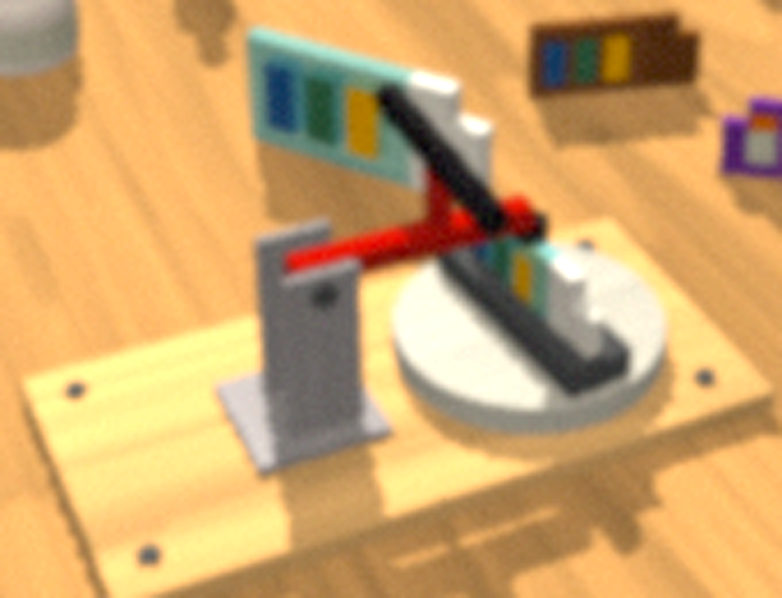

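Crops: the plate in the nest has its white end and label at scene-crop (235,360), with the notch at the top left of the face we see. So the label face looks towards the scene camera, away from the hinge. It is clearly shorter than the free bluish plate, so it is the one meant. Next I'll triangulate.

```bash
cat > h.py <<'E'
import cv2,numpy as np
from workcell import ctrl
def cam(n):
    i=ctrl.camera_info(n);return np.array(i["intrinsics"]),cv2.Rodrigues(np.array(i["rvec"]))[0],np.array(i["tvec"]).ravel()
def plane(n,uv,z):
    K,R,t=cam(n);c=-R.T@t;d=R.T@np.linalg.inv(K)@np.array([*uv,1.]);return c+d*(z-c[2])/d[2]
def tri(a,b):
    P=[K@np.c_[R,t] for K,R,t in(cam("scene"),cam("side"))]
    X=cv2.triangulatePoints(P[0],P[1],np.array(a,float).reshape(2,1),np.array(b,float).reshape(2,1)).ravel();return X[:3]/X[3]
E
python3 - <<'E'
from h import *
A=lambda u,v:(185+u/6-.4,160+v/6-.4); B=lambda u,v:(180+u/4.6-.4,205+v/4.6-.4)
for n,a,b,z in [("hA",(97,150),(150,555),.012),("hB",(296,96),(75,390),.012),("hC",(446,457),(587,245),.012),("hD",(224,526),(705,377),.012),
 ("barL",(142,208),(490,215),.126),("barR",(360,150),(390,97),.126),("disc",(300,388),(530,322),.025)]:
    print(n,plane("scene",A(*a),z).round(4),plane("side",B(*b),z).round(4),tri(A(*a),B(*b)).round(4))
for n,a,z in [("railL",(203,437),.042),("railR",(415,355),.042),("rail0L",(178,380),.042),("plateR",(388,288),.072),("notch top",(250,335),.072)]: print(n,plane("scene",A(*a),z).round(4))
for n,a,z in [("bottle top",(376,164),.105),("jar",(337,150),.07),("brush a",(140,232),.01),("brush b",(170,265),.01),("other plate",(293,203),.03)]: print(n,plane("scene",a,z).round(3))
E
```

```text
hA [ 0.2948 -0.2119  0.012 ] [ 0.2967 -0.2084  0.012 ] [ 0.2964 -0.2116  0.0144]
hB [ 0.2955 -0.1013  0.012 ] [ 0.2969 -0.0976  0.012 ] [ 0.2966 -0.1012  0.0141]
hC [ 0.5504 -0.1024  0.012 ] [ 0.5549 -0.0978  0.012 ] [ 0.5524 -0.1026  0.0155]
hD [ 0.5498 -0.2125  0.012 ] [ 0.5529 -0.2095  0.012 ] [ 0.5512 -0.2124  0.0145]
barL [ 0.4452 -0.2079  0.126 ] [ 0.4471 -0.2035  0.126 ] [ 0.4459 -0.2073  0.128 ]
barR [ 0.4474 -0.1036  0.126 ] [ 0.4483 -0.1019  0.126 ] [ 0.4478 -0.1035  0.1268]
disc [ 0.4952 -0.1575  0.025 ] [ 0.4926 -0.1555  0.025 ] [ 0.4934 -0.1564  0.0243]
railL [ 0.5186 -0.2102  0.042 ]
railR [ 0.5089 -0.1023  0.042 ]
rail0L [ 0.4821 -0.2126  0.042 ]
plateR [ 0.4885 -0.1071  0.072 ]
notch top [ 0.4919 -0.1762  0.072 ]
bottle top [0.493 0.294 0.105]
jar [0.362 0.232 0.07 ]
brush a [ 0.411 -0.421  0.01 ]
brush b [ 0.553 -0.361  0.01 ]
other plate [0.486 0.029 0.03 ]
```

```bash
cat > open.py <<'E'
from h import *
H=np.array([.387,-.1555,.086]); R0=np.array([[1,0,0],[0,-1,0],[0,0,-1.]])
ts=None
for s in(1,-1):
    R=R0*np.array([s,s,1]); q=ctrl.ik([.49,-.123,.28],R); print(s,None if q is None else np.round(q,2))
    if q is not None and (ts is None or abs(q[5])<ts[0]): ts=(abs(q[5]),R)
R=ts[1]; ctrl.grip(0.0)
ctrl.reach([.49,-.123,.28],R)
bar=lambda a:H+.072*np.array([np.cos(a),0,np.sin(a)])
off=np.array([.018,.0325,.008])
ctrl.line_to(bar(np.radians(33.7))+off+[.016,0,0])
for d in (40,55,70,85,100,112,122):
    ctrl.line_to(bar(np.radians(d))+off,velocity=.12)
    print(d,ctrl.state()["wrist_force"].round(1))
ctrl.wait(.4); p=ctrl.state()["eef_pos"]; ctrl.line_to([.46,p[1],.28],velocity=.25)
for n in("scene","side"): cv2.imwrite(f"pics/{n}1.png",cv2.cvtColor(ctrl.capture(n),cv2.COLOR_RGB2BGR))
print(ctrl.state()["t"])
a=cv2.resize(cv2.imread("pics/scene1.png")[130:270,160:320],None,fx=2.5,fy=2.5);b=cv2.resize(cv2.imread("pics/side1.png")[195:335,190:350],None,fx=2.5,fy=2.5)
cv2.imwrite("pics/ab1.png",np.hstack([a,b]))
E
python3 open.py
```

```text
1 [-0.49 -0.05  1.73 -0.    1.47  1.09]
-1 [-0.49 -0.05  1.73 -0.    1.47 -2.06]
40 [5.1 0.3 1.8]
55 [6.9 1.3 5.8]
70 [ 2.2 -0.8  1.5]
85 [ 1.4 -0.3 -1. ]
100 [ 0.1  1.1 -1. ]
112 [-0.5 -0.3  0.6]
122 [ 0.6  0.4 -0.3]
8.65
```

View pics/ab1.png

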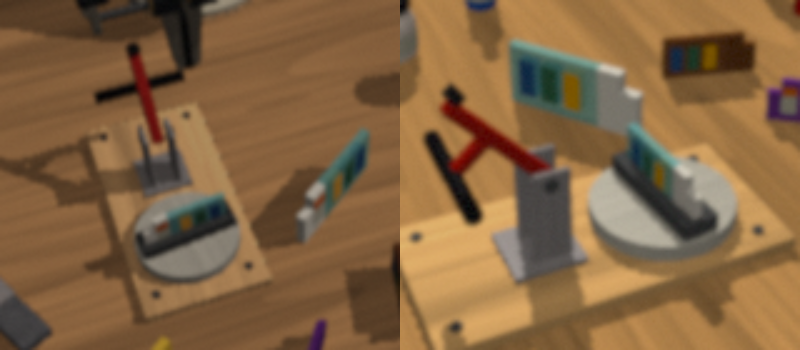

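Picture: the red arm rests thrown back (side half, tip at (450,95)), and the plate is still in the nest. Next is a wrist view of the plate.

```bash
python3 - <<'E'
from h import *
xp=np.array([.09,-1,0]);xp/=np.linalg.norm(xp);yp=np.cross([0,0,1],xp)
best=None
for s in(1,-1):
    R=np.c_[np.cross(s*yp,[0,0,-1]),s*yp,[0,0,-1]]
    q=ctrl.ik([.493,-.15,.2],R); print(s,None if q is None else np.round(q,2),R[:,0].round(2))
    if q is not None and(best is None or abs(q[5])<best[0]):best=(abs(q[5]),R)
R=best[1];ctrl.reach([.493,-.15,.22],R)
st=ctrl.state();im=ctrl.capture("wrist");np.savez("w.npz",im=im,p=st["eef_pos"],R=st["tool_rot"])
cv2.imwrite("pics/w.png",cv2.cvtColor(im,cv2.COLOR_RGB2BGR));print(st["t"])
E
```

```text
1 [-0.53  0.03  1.8  -0.    1.31 -0.62] [-0.09  1.    0.  ]
-1 [-0.53  0.03  1.8  -0.    1.31  2.52] [ 0.09 -1.    0.  ]
10.1333
```

View pics/w.png

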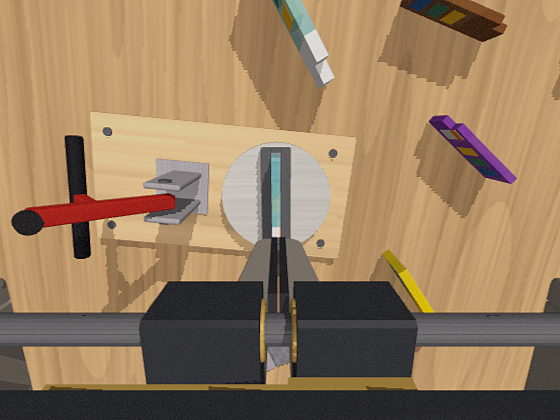

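The wrist view shows the plate's cyan top edge running from about (276,153) to (276,228). The white end begins below that, half hidden by the fingers. I'll measure it on the plane z = 0.072.

```bash
cat >> h.py <<'E'
def wplane(p,R,uv,z):
    i=ctrl.camera_info("wrist");T=np.array(i["hand_eye"]);K=np.array(i["intrinsics"])
    c=p+R@T[:3,3];d=R@T[:3,:3]@np.linalg.inv(K)@np.array([*uv,1.]);return c+d*(z-c[2])/d[2]
E
python3 - <<'E'
from h import *
w=np.load("w.npz");im=w["im"];p=w["p"];R=w["R"]
hsv=cv2.cvtColor(im,cv2.COLOR_RGB2HSV)
m=((hsv[...,0]>75)&(hsv[...,0]<105)&(hsv[...,1]>50)&(hsv[...,2]>90)).astype(np.uint8)
m[:140]=0;m[240:]=0;m[:,:255]=0;m[:,300:]=0
L=[]
for v in range(145,240,6):
    u=np.flatnonzero(m[v])
    if len(u):print(v,u.min(),u.max(),im[v,276]);L.append((wplane(p,R,((u.min()+u.max())/2,v),.072)))
L=np.array(L);v,u=np.nonzero(m);print(v.min(),v.max())
print([wplane(p,R,(276,r),.072).round(4) for r in(v.min(),v.max())]);print(L[[1,-2]].round(4), np.polyfit(L[:,1],L[:,0],1))
# rails (dark) outer edges z=.042 and disc centre
g=im.max(2)
for v in(160,200,225):
    d=np.flatnonzero(g[v,225:330]<95)+225;print(v,d.min(),d.max(),wplane(p,R,(d.min(),v),.042).round(4),wplane(p,R,(d.max()+1,v),.042).round(4))
E
```

```text
157 271 278 [120 162 163]
163 271 278 [110 166 173]
169 271 278 [117 173 181]
175 271 279 [115 170 183]
181 271 279 [112 165 165]
187 271 279 [120 178 173]
193 271 279 [113 173 172]
199 271 277 [133 172 165]
205 274 276 [136 174 161]
211 272 275 [143 177 162]
217 271 278 [128 171 174]
223 272 278 [138 181 184]
154 226
[array([ 0.486 , -0.1037,  0.072 ]), array([ 0.4923, -0.1755,  0.072 ])]
[[ 0.4853 -0.1123  0.072 ]
 [ 0.4899 -0.1662  0.072 ]] [-0.08301338  0.47618306]
160 261 289 [ 0.4709 -0.1139  0.042 ] [ 0.5013 -0.1112  0.042 ]
200 262 289 [ 0.4752 -0.157   0.042 ] [ 0.5056 -0.1543  0.042 ]
225 262 289 [ 0.4773 -0.1856  0.042 ] [ 0.5084 -0.1828  0.042 ]
```

```bash
python3 - <<'E'
from h import *
from scipy.spatial.transform import Rotation as Ro
R=np.load("w.npz")["R"]; g=np.array([.488,-.137,.0655])
xp=-R[:,0]
def final():
    for d in(60,55,50,45):
        Rf=Ro.from_rotvec(xp*np.radians(d)).as_matrix()@R
        for P in([.5,-.137,.33],[.45,-.13,.35],[.55,-.137,.35],[.4,-.1,.4]):
            q=ctrl.ik(P,Rf)
            if q is not None: return d,P,Rf,q
    return None
f=final();print(f and (f[0],f[1],np.round(f[3],2),f[2][:,1:].round(2).tolist()))
ctrl.grip(.05)
ctrl.line_to(g+[0,0,.05],attitude=R,velocity=.2)
print("hit",ctrl.line_to(g,velocity=.06,stop_force=8)); print(ctrl.state()["eef_pos"].round(4))
ctrl.grip(0.0);s=ctrl.state();print(s["grip_width"],s["grip_force"],s["wrist_force"].round(1),s["eef_pos"].round(4))
ctrl.line_to(g+[0,0,.08],velocity=.06)
ctrl.line_to(g+[0,0,.25],velocity=.15);s=ctrl.state();print(s["grip_width"],s["grip_force"],s["t"])
E
```

```text
(60, [0.5, -0.137, 0.33], array([-1.02, -0.7 ,  2.39,  1.05,  1.11, -1.44]), [[0.5, 0.86], [0.04, 0.08], [0.87, -0.5]])
hit False
[ 0.4883 -0.1372  0.0659]
0.007837731642785598 29.996362924575806 [ 1.9 -0.3 -0.1] [ 0.4883 -0.137   0.0656]
0.008241412556897976 29.999148845672607 16.1667
```

```bash
python3 - <<'E'
from h import *
from scipy.spatial.transform import Rotation as Ro
R=np.load("w.npz")["R"]
Rf=Ro.from_rotvec(-R[:,0]*np.radians(60)).as_matrix()@R
ctrl.line_to([.5,-.137,.34],attitude=Rf,velocity=.012); ctrl.wait(.5)
s=ctrl.state();print(s["tool_rot"].round(2).tolist(),s["eef_pos"].round(3),s["grip_width"],s["grip_force"],s["t"])
a=cv2.cvtColor(ctrl.capture("scene"),cv2.COLOR_RGB2BGR);b=cv2.cvtColor(ctrl.capture("side"),cv2.COLOR_RGB2BGR)
cv2.imwrite("pics/end.png",np.hstack([cv2.resize(a[90:290,140:390],None,fx=1.6,fy=1.6,interpolation=2),cv2.resize(b[100:300,170:420],None,fx=1.6,fy=1.6,interpolation=2)]))
E
```

```text
[[-0.09, 0.5, 0.86], [1.0, 0.04, 0.08], [0.0, 0.87, -0.5]] [ 0.5   -0.137  0.34 ] 0.007750585567107431 29.99979704618454 19.0917
```

View pics/end.png

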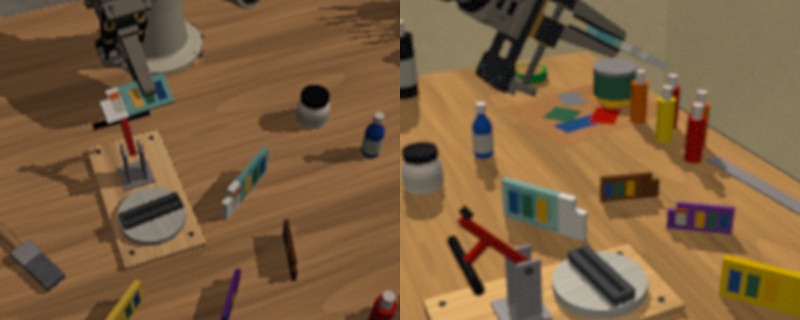

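The picture shows the plate held by its clear part, with the label face (orange and white, at (112,100) in the scene half) upwards. The clamp is open, the nest is empty and the bystanders have not moved.

```bash
python3 -c "
from workcell import ctrl
print(ctrl.job_done())"
```

```text
the job is handed in; nothing more can be done
None
```

The job is handed in: the clamp is thrown open and the plate is held by its clear part about 0.34 m above the bench, label face up and tipped about 30° from level. The last pictures showed the bottle, jar and brush where they started; the judge returned no verdict.

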